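Pass three cask samples on to their next test

TASK

The three closed wine samples on the cellar bench are finished where they stand: move the bottle from the scale to the stirrer, the flask from the stirrer to the light plate, and the jar from the light plate to the scale. Stand each upright in the middle of its new plate, set down gently and never tipped over; each instrument takes one sample at a time, and the black rubber mat is free for parking one meanwhile. Leave the brass weight, the tumbler and the mallet where they are.

Things in the scene. Friction and masses are not known exactly. Their poses are not given: they have to be found in the camera images.
- bottle: small round sample bottle of amber glass with a black screw cap, about 170 g, starts standing on the scale: body 48 mm in diameter up to 78 mm, a shoulder sloping in to a short 26 mm neck, then the straight cap 30 mm in diameter from 99 to 131 mm (its top). Origin at the centre of its underside, z up along its axis.
- flask: conical flask of clear glass with a cork stopper, about 190 g, starts standing on the stirrer: base 76 mm in diameter, sides sloping in from 8 mm height to a straight neck 30 mm in diameter from 80 to 108 mm with a thin look-only lip (36 mm) at its top, stopper 25 to 30 mm in diameter up to 130 mm. Origin at the centre of its underside, z up along its axis.
- jar: squat straight round jar of green glass with a flat steel lid, about 220 g, starts standing on the light plate: 62 mm in diameter up to 56 mm, lid 60 mm in diameter up to 73 mm (its top). Origin at the centre of its underside, z up along its axis.
- scale: compact bench scale, fixed: white housing 205 mm deep (x), 150 mm wide (y), 40 mm high, display and keys at its front, with a round flat steel pan 120 mm in diameter, its top 60 mm above the bench; the pan does not give. Origin at bench level straight under the pan's centre; housing reaches 130 mm to -x (front) and 75 mm to +x of it. Yaw varies by up to 0.2.
- stirrer: magnetic stirrer, fixed, at rest: grey housing 190 mm deep (x), 140 mm wide (y), 56 mm high, a round black knob (top at 70 mm) and a switch at its front, and a square flat grey plate 130 x 130 mm, its top 72 mm above the bench. Origin at bench level straight under the plate's centre; housing reaches 120 mm to -x (front) and 70 mm to +x of it. Yaw varies by up to 0.2.
- light_plate: low light plate for judging clarity, fixed: aluminium housing 172 mm deep (x), 150 mm wide (y), with a black-framed square white panel 128 x 128 mm, its top 45 mm above the bench. Origin at bench level straight under the panel's centre; housing reaches 97 mm to -x (front) and 75 mm to +x of it. Yaw varies by up to 0.2.
- mat: round black rubber mat, 110 mm in diameter and 6 mm thick, fixed on the bench, empty: a free parking spot. Origin at the centre of its underside, at bench level.
- weight: bystander: loose brass check weight with a knob, 38 mm in diameter, 64 mm high, standing on the bench. Origin at the centre of its underside.
- tumbler: bystander: loose white ceramic tumbler, 54 mm in diameter at the rim, 72 mm high, standing on the bench. Origin at the centre of its underside.
- mallet: bystander: loose bung mallet lying on the bench beyond the instruments, wooden handle 220 mm long along its own x, black rubber head 60 mm in diameter and 100 mm long at the +x end. Origin at bench level under the middle of the handle.

How it is judged:
At the end, for the whole second after the job is handed in: The bottle stands on the stirrer's plate, the flask on the light plate and the jar on the scale's pan, each released, at rest, upright (within 0.1 rad) and within 15 mm of the middle of its plate (horizontal distance between bottle and stirrer below 0.015 m and z of bottle in the frame of stirrer between 0.067 and 0.078 m and angle between each of bottle, flask, jar's own z axis and vertical below 0.1 rad and linear speed of each of bottle, flask, jar below 0.02 m/s and angular speed of each of bottle, flask, jar below 0.2 rad/s and horizontal distance between flask and light_plate below 0.015 m and z of flask in the frame of light_plate between 0.04 and 0.051 m and horizontal distance between jar and scale below 0.015 m and z of jar in the frame of scale between 0.055 and 0.066 m); the robot touches nothing.
It fails at once if a sample is tipped over (leans more than 0.5 rad) (angle between any of bottle, flask, jar's own z axis and vertical above 0.5 rad).
It fails at once if a sample is dropped: it moves faster than 0.5 m/s while the fingers do not hold it (a fall of more than about 13 mm) ((linear speed of bottle above 0.5 m/s and contact force between bottle and the fingers below 0.05 N) or (linear speed of flask above 0.5 m/s and contact force between flask and the fingers below 0.05 N) or (linear speed of jar above 0.5 m/s and contact force between jar and the fingers below 0.05 N)).
It fails at once if a sample is banged down: more than 60 N between it and an instrument or the mat (contact force between any of bottle, flask, jar and scale above 60 N or contact force between any of bottle, flask, jar and stirrer above 60 N or contact force between any of bottle, flask, jar and light_plate above 60 N or contact force between any of bottle, flask, jar and mat above 60 N).
It fails at once if the weight, the tumbler or the mallet is moved more than 20 mm (distance of any of weight, tumbler, mallet from where it was at the start of the episode above 0.02 m).
It also fails if it takes over 141 s, if anything falls off the work surface, if the arm or the gripper's body presses on something with over 40 N, if the wrist force passes 120 N, or if a joint passes its speed limit or range.

ROBOT

A 6-joint arm with a two-finger parallel gripper is mounted at the origin on the work surface. World frame = base frame: x ahead of the robot, y to its left, z up, the work surface at z = 0. Lengths are in m, angles in rad, forces in N, time in s.
With the tool pointing down it reaches from about 0.375 to 0.9 m from the base axis. Payload 3.1 kg.
Tool frame: the origin (TCP) lies at the very end of the fingers, on their centre line; the grasp point (between the pads) lies 19 mm behind it (grip_depth is the distance from the TCP to the grasp point, in m); z points along the fingers, y is the line along which they close (so a half turn about z gives the same grasp; the last joint's range is limited). The gripper opens to 85 mm and grips with 20 to 120 N. Pads are 22 mm wide; open, the fingers measure 114 mm over their backs; the gripper's body (76 mm by 85 mm) begins 54 mm behind the grasp point. The pads swing forward as they close: fully open they stand 13 mm farther back than shut.
Start: joints at [-1.5, 0.527, 1.433, -0, 1.181, -0.178], TCP at [0.154, -0.606, 0.231] pointing down, gripper open.
Joint ranges: [-3.08, 3.08], [-0.75, 2.2], [0.22, 2.44], [-1.43, 4.57], [0, 2.65], [-2.85, 2.85]. Speed limits (rad/s): [2.79, 2.79, 3.14, 3.14, 3.14, 3.14].

INTERFACE

Orientations are given as a unit quaternion [x, y, z, w].
In Python, from station import * gives the robot as it stands.
- The arm moves only by the tool apply_moves, never from a script. Its argument "plan" is a list of rows, each a list of 7 numbers: the shift along the tool's x, y, z in m, then the turn, a rotation vector about the tool's x, y, z in rad, then the gripper command: -1 is fully open, 1 is shut, values between are in proportion. In form: [[dx, dy, dz, wx, wy, wz, jaw], ...]. A call has 1 to 8 rows; each row shifts and turns the commanded pose from where the row before left it, along the tool's axes as they then stand; what a row does not reach is not made up. A row lasts 1/8 s, in which the tool goes at most 62.5 mm and 10.7 degrees, less where a joint would pass 70% of its speed; a pose out of reach is approached as far as the arm can. A call is refused whole if a number of a shift passes 0.0625 or a number of a turn 0.188, either way. A call with a gripper value outside its range is refused whole. The fingers move at their own pace and stop on an object; "force" is the grip in N (left out, the last holds). Time passes only in rows, so rows that do not move let the fingers close. It gives the time, the measured TCP pose, the force, the opening and the grip force at its end, in the units of the state.
- sense(): the state, without advancing time (a new reading comes with each control period).
- snapshot(name): name is "side" or "top" or "wrist"; returns the picture (384x512x3 uint8, red, green, blue); there is no depth.
- calibration(name): a dict with "camera_matrix" (3x3 intrinsics, pixels), "R" (3x3) and "t" (3): a world point X has camera coordinates R X + t; the wrist camera has in their place "mount" (4x4, takes a point from camera to tool coordinates, whose origin is the TCP and whose axes are the flange's). Camera axes: x right, y down, z forward; pixel columns grow to the right and rows downward; lengths in m; the calibration is good to about 2 mm. The wrist camera is an equidistant fisheye: a pixel r from the principal point sees the ray r / f radians off the axis. A picture is of the moment at which its call begins: read the wrist's pose just before it. calibration takes no time and is no camera call.
- sign_off(): hands the job in; it is judged then, once.
The state is a dict: "t": time; "q": joint angles; "qd": joint speeds; "tau": joint torques, N m; "tcp_pos": TCP position; "tool_rot": TCP orientation; "force": force on the tool from outside, world axes, zero at the start; "ft_torque": the same for the moment, N m; "finger_gap": opening from 0.0 (shut) to 1.0 (fully open); "gripper_force": force on a finger pad.
Only numpy, scipy, OpenCV 4.12 (cv2) and the standard library are available. Lean on these libraries where they do the work, as an engineer would, in place of code of your own. Each camera call takes 0.05 s, during which the arm holds its last target. There are 200 camera calls.

## Working session

There is one attempt and no reset: what is moved stays moved. The work goes in short steps, Python scripts to look and compute and a tool call to move; the robot and the scene stay as the last step left them, time stands still between calls to the robot, and variables do not carry over. Pictures are saved under pics/ and viewed, at most 17 in all, crops included, and the job is handed in when it is done.

Besides the shell and the picture viewer there is one more tool, called after "Request:" as name([rows], argument=value, ...), one row to a line, values as JSON. apply_moves: Moves the arm, as the interface text tells. Its arguments: {"type":"object","properties":{"plan":{"type":"array"},"force":{"type":"number"}},"required":["plan"]}

```bash
mkdir -p pics; ls
python3 - <<'E'
from station import *
import cv2,numpy as np
s=sense();print(s['t'],s['tcp_pos'],s['tool_rot'])
for n in("side","top","wrist"):
    c=calibration(n);print(n,c)
    cv2.imwrite(f"pics/{n}0.png",snapshot(n)[:,:,::-1])
E
```

```text
pics
0.0 [ 0.15386636 -0.60501837  0.2303078 ] [ 9.92274333e-01  1.24058147e-01  6.26964512e-05 -1.10477033e-03]
side {'camera_matrix': array([[405.938146  ,   0.        , 258.5417691 ],
       [  0.        , 405.938146  , 184.66413105],
       [  0.        ,   0.        ,   1.        ]]), 'R': array([[-0.76287459, -0.64650073,  0.00769138],
       [-0.49590402,  0.57745377, -0.64855712],
       [ 0.41485124, -0.49858194, -0.76112712]]), 't': array([0.48242951, 0.36377426, 0.95326739])}
top {'camera_matrix': array([[443.67167763,   0.        , 250.446309  ],
       [  0.        , 443.67167763, 196.15147287],
       [  0.        ,   0.        ,   1.        ]]), 'R': array([[ 0.01533495, -0.99972239,  0.01788825],
       [-0.9919924 , -0.01745457, -0.12508564],
       [ 0.12536314, -0.01582683, -0.99198467]]), 't': array([-0.01485393,  0.63516681,  1.32142286])}
wrist {'camera_matrix': array([[297.31863964,   0.        , 255.03397936],
       [  0.        , 297.31863964, 187.39582768],
       [  0.        ,   0.        ,   1.        ]]), 'mount': array([[ 7.24206345e-05, -9.51682406e-01, -3.07084015e-01,
         7.79931245e-02],
       [ 9.99999910e-01, -5.96340220e-05,  4.20644745e-04,
        -1.21843812e-03],
       [-4.18632858e-04, -3.07084018e-01,  9.51682316e-01,
        -1.42255351e-01],
       [ 0.00000000e+00,  0.00000000e+00,  0.00000000e+00,
         1.00000000e+00]])}
```

View pics/top0.png

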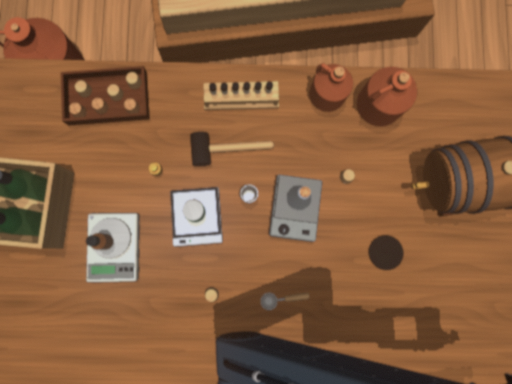

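View pics/side0.png

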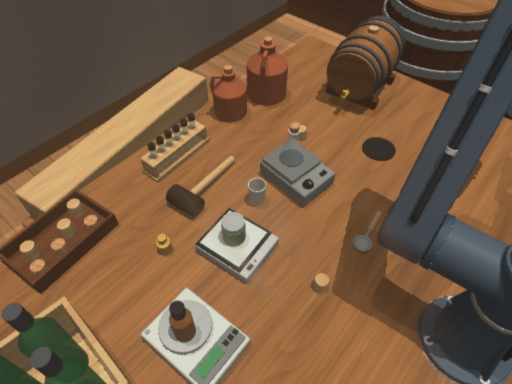

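The top view shows the bottle cap at about (97,241) on the pan at (117,238), the jar at (194,211), the flask stopper at about (304,191) on the stirrer at (297,205), and the mat at (386,252). The weight is at (155,169), the tumbler at (249,193) and the mallet at about (230,148). The side view shows the same things. Next I look at enlarged crops.

```bash
cat > h.py <<'E'
from station import *
import cv2,numpy as np
from scipy.spatial.transform import Rotation as Ro
def ray(n,px,s=None):
    c=calibration(n);K=c['camera_matrix']
    u=(np.atleast_2d(px)-K[:2,2])/K[0,0]
    if n=="wrist":
        r=np.linalg.norm(u,axis=1,keepdims=True)+1e-12
        d=np.hstack([u/r*np.sin(r),np.cos(r)]);M=c['mount'];R=Ro.from_quat(s['tool_rot']).as_matrix()
        return np.array(s['tcp_pos'])+R@M[:3,3],d@M[:3,:3].T@R.T
    d=np.hstack([u,np.ones((len(u),1))])
    return -c['R'].T@c['t'],d@c['R']
def plane(n,px,z,s=None):
    o,d=ray(n,px,s);return o+d*((z-o[2])/d[:,2])[:,None]
def tri(a,b):
    (o1,d1),(o2,d2)=a,b;d1=d1[0];d2=d2[0]
    A=np.stack([d1,-d2],1);k=np.linalg.lstsq(A,o2-o1,rcond=None)[0]
    p,q=o1+k[0]*d1,o2+k[1]*d2;return (p+q)/2,np.linalg.norm(p-q)
def comps(mask,lo=20):
    n,l,st,ce=cv2.connectedComponentsWithStats(mask.astype(np.uint8))
    return [(st[i],ce[i],l==i) for i in range(1,n) if st[i,4]>lo]
E
python3 - <<'E'
import cv2
t=cv2.imread('pics/top0.png');s=cv2.imread('pics/side0.png')
cv2.imwrite('pics/topc.png',cv2.resize(t[150:290,75:335],None,fx=3,fy=3,interpolation=2))
cv2.imwrite('pics/sidec.png',cv2.resize(s[115:384,135:400],None,fx=2.2,fy=2.2,interpolation=2))
E
```

```text
(no output)
```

View pics/topc.png

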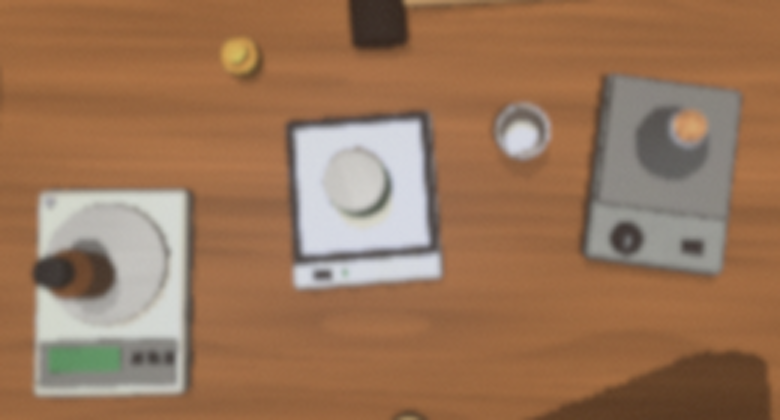

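View pics/sidec.png

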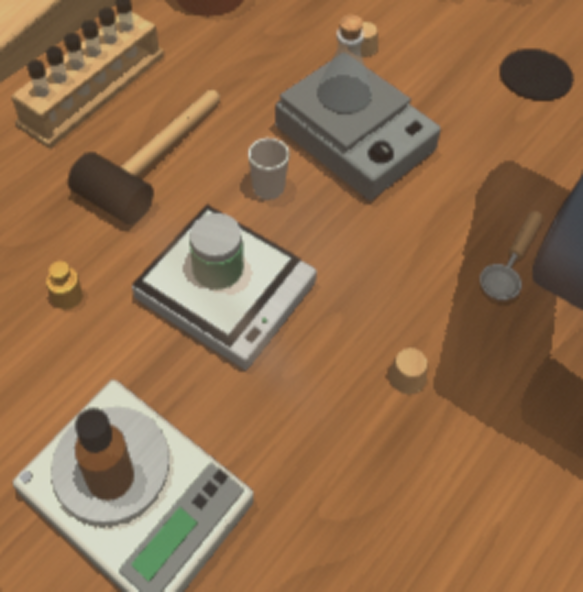

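The crops show clear outlines. In topc the cap top is at (52,271), the jar lid at (356,181), the stopper at (689,125), and the pan spans 46–169 by 203–326. In sidec the cap is at (94,417), the lid at (216,236) and the stopper at (350,23).

```bash
cat > m.py <<'E'
from h import *
T=lambda p:np.array(p)/3.+[75,150]
S=lambda p:np.array(p)/2.2+[135,115]
for k,a,b in [("cap",(50,271),(94,417)),("lid",(356,181),(216,236)),("stop",(689,124),(350,23)),
  ("pan",(108,264),(111,465)),("panelNL",(288,122),(210,208)),("panelFR",(439,248),(235,342)),("stirNL",(608,75),(343,54)),
  ("tumbler rim",(523,130),(268,154)),("weight",(240,50),(60,270))]:
    print(k,*[np.round(x,4) for x in tri(ray("top",T(a)),ray("side",S(b)))])
def rect(n,q,z):
    P=plane("top",T(q),z)[:,:2];c=P.mean(0);e=P[1]-P[0]+P[2]-P[3]
    print(n,c.round(4),"sides",np.linalg.norm(P-np.roll(P,-1,0),axis=1).round(3),"yaw",round(np.arctan2(e[0],-e[1]),3))
rect("scalehous",[(40,192),(189,190),(186,394),(34,394)],.04)
rect("panel",[(288,122),(428,112),(439,248),(296,262)],.045)
rect("stirplate",[(608,75),(741,92),(727,217),(592,202)],.072)
t=cv2.imread('pics/top0.png');g=cv2.cvtColor(t,6)
m=comps(g[225:280,355:415]<60,200)
for st,c,_ in m: print("mat",st,plane("top",c+[355,225],.006))
E
python3 m.py
```

```text
cap [0.489  0.4185 0.1965] 0.0016
lid [0.5822 0.1601 0.1111] 0.0
stop [ 0.6304 -0.1487  0.2018] 0.0005
pan [0.5006 0.4113 0.0504] 0.0004
panelNL [0.5974 0.1951 0.2008] 0.0662
panelFR [ 0.5584  0.1136 -0.1816] 0.0677
stirNL [ 0.6423 -0.092   0.1937] 0.0737
tumbler rim [ 6.40e-01 -5.00e-04  6.96e-02] 0.0001
weight [0.7196 0.2889 0.0526] 0.0006
scalehous [0.4733 0.4083] sides [0.15  0.203 0.15  0.201] yaw 0.022
panel [0.5837 0.1605] sides [0.143 0.139 0.144 0.142] yaw 0.102
stirplate [ 0.626  -0.1447] sides [0.135 0.127 0.135 0.129] yaw -0.102
mat [ 14  11  34  33 867] [[ 0.47129988 -0.42794729  0.006     ]]
```

Measured heights: cap top 0.197 (text says 0.191), lid 0.111 (0.118), stopper 0.202 (0.202), all within about 7 mm. The plate sizes match the text, and everything is in reach. I will park the flask first, so I turn the tool square to the world and go above the flask.

Request:
apply_moves([
  [0,0,0,0,0,0.125,-1],
  [0,0,0,0,0,0.125,-1],
  [0.0397,-0.038,-0.0058,0,0,0,-1],
  [0.0397,-0.038,-0.0058,0,0,0,-1],
  [0.0397,-0.038,-0.0058,0,0,0,-1],
  [0.0397,-0.038,-0.0058,0,0,0,-1],
  [0.0397,-0.038,-0.0058,0,0,0,-1],
  [0.0397,-0.038,-0.0058,0,0,0,-1],
], force=35)

```text
t: 1.15
tcp_pos: [0.3934, -0.3765, 0.2661]
tool_rot: [1.0, -0.001, -0.0, -0.0]
force: [0.2, -0.4, -0.7]
finger_gap: 1.0
gripper_force: 0.0
```

Request:
apply_moves([
  [0.0397,-0.038,-0.0058,0,0,0,-1],
  [0.0397,-0.038,-0.0058,0,0,0,-1],
  [0.0397,-0.038,-0.0058,0,0,0,-1],
  [0.0397,-0.038,-0.0058,0,0,0,-1],
  [0.0397,-0.038,-0.0058,0,0,0,-1],
  [0.0397,-0.038,-0.0058,0,0,0,-1],
  [0,0,0,0,0,0,-1],
  [0,0,0,0,0,0,-1],
])

```text
t: 2.15
tcp_pos: [0.6302, -0.1502, 0.3002]
tool_rot: [1.0, -0.0, -0.001, -0.0]
force: [-0.2, -0.2, -0.4]
finger_gap: 1.0
gripper_force: 0.0
```

```bash
cat > look.py <<'E'
from h import *
import sys,json
n=sys.argv[1]
s=sense();im=snapshot("wrist");cv2.imwrite(f"pics/{n}.png",im[:,:,::-1])
json.dump({k:np.array(s[k]).tolist() for k in("tcp_pos","tool_rot")},open(f"pics/{n}.json","w"))
print(s['t'],s['tcp_pos'].round(4),Ro.from_quat(s['tool_rot']).as_matrix().round(3).tolist(),s['force'],s['q'].round(2))
E
python3 look.py w1
```

```text
2.15 [ 0.6302 -0.1502  0.3002] [[1.0, -0.001, -0.002], [-0.001, -1.0, 0.0], [-0.002, -0.0, -1.0]] [-0.17202094 -0.23815653 -0.35748384] [-0.41  0.5   1.29 -0.    1.36  1.17]
```

View pics/w1.png

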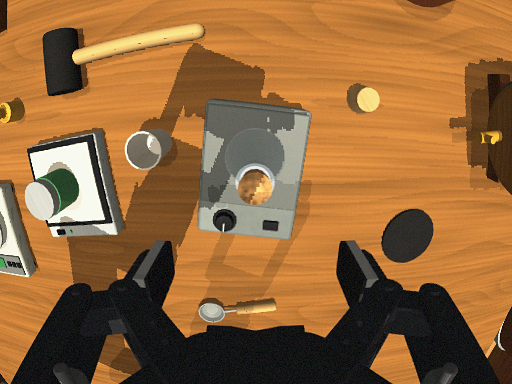

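The wrist view shows the stopper top at (256,184), the flask base circle at about (254,155), and the stirrer plate corners at (209,100), (311,111), (297,211) and (200,204). The mat is at (408,235) and the jar lid at (42,199).

```bash
cat > m2.py <<'E'
from h import *
import json
s=json.load(open('pics/w1.json'));T=lambda p:np.array(p)/3.+[75,150]
print("stop",tri(ray("top",T((689,124))),ray("wrist",(256,184),s)),plane("wrist",(256,184),.202,s))
print("base",plane("wrist",(254,155),.074,s))
P=plane("wrist",[(209,100),(311,111),(297,211),(200,204)],.072,s);print("plate",P.round(4).tolist(),P.mean(0))
for a,b in[((608,75),(209,100)),((741,92),(311,111))]:print("corner",tri(ray("top",T(a)),ray("wrist",b,s)))
print("lid",tri(ray("top",T((356,181))),ray("wrist",(42,199),s)))
im=cv2.imread('pics/w1.png');g=cv2.cvtColor(im,6)
for st,c,_ in comps(g[195:270,375:440]<70,300):
    print("mat",st,plane("wrist",c+[375,195],.006,s))
    c0=cv2.imread('pics/top0.png');g0=cv2.cvtColor(c0,6)
    for st,d,_ in comps(g0[225:280,355:415]<60,200): print(tri(ray("top",d+[355,225]),ray("wrist",c+[375,195],s)))
E
python3 m2.py
```

```text
stop (array([ 0.63137915, -0.14980055,  0.19569016]), np.float64(0.0007456600788297186)) [[ 0.63323013 -0.15013479  0.202     ]]
base [[ 0.63166943 -0.14802712  0.074     ]]
plate [[0.7017, -0.0924, 0.072], [0.6882, -0.2192, 0.072], [0.5543, -0.2062, 0.072], [0.5645, -0.075, 0.072]] [ 0.6271802  -0.14819703  0.072     ]
corner (array([ 0.70166301, -0.08762309,  0.04328796]), np.float64(0.0011466089298208218))
corner (array([ 0.68671912, -0.22420486,  0.04456608]), np.float64(0.0003479538173529611))
lid (array([0.58245433, 0.16039395, 0.1093954 ]), np.float64(0.0002962281088010188))
mat [   6   14   52   54 2093] [[ 0.47506304 -0.42484789  0.006     ]]
(array([ 0.47114836, -0.43002129, -0.0015709 ]), np.float64(0.0007809805143844769))
```

The flask axis is at (0.632, -0.149) with the stopper top near 0.20, which agrees. I descend to a TCP height of 0.147 so the pads land on the neck, then grip.

Request:
apply_moves([
  [0.002,-0.001,0.03,0,0,0,-1],
  [0,0,0.035,0,0,0,-1],
  [0,0,0.035,0,0,0,-1],
  [0,0,0.025,0,0,0,-1],
  [0,0,0.018,0,0,0,-1],
  [0,0,0.01,0,0,0,-1],
  [0,0,0,0,0,0,-0.2],
  [0,0,0,0,0,0,0],
], force=35)

```text
t: 3.2
tcp_pos: [0.6336, -0.1497, 0.149]
tool_rot: [1.0, -0.001, 0.001, 0.0]
force: [0.4, 0.2, 0.3]
finger_gap: 0.605
gripper_force: 0.0
```

Request:
apply_moves([
  [0,0,0,0,0,0,0.5],
  [0,0,0,0,0,0,1],
  [0,0,0,0,0,0,1],
  [0,0,0,0,0,0,1],
  [0,0,0,0,0,0,1],
  [0,0,0,0,0,0,1],
])

```text
t: 3.95
tcp_pos: [0.6337, -0.1498, 0.1491]
tool_rot: [1.0, -0.001, 0.001, 0.001]
force: [-0.1, -0.9, 5.8]
finger_gap: 0.337
gripper_force: 35.2
```

```bash
python3 look.py w2
```

```text
3.95 [ 0.6337 -0.1498  0.1491] [[1.0, -0.001, 0.002], [-0.001, -1.0, -0.001], [0.002, 0.001, -1.0]] [-0.0758101  -0.90532534  5.82983528] [-0.4   0.66  1.44 -0.    1.05  1.17]
```

View pics/w2.png

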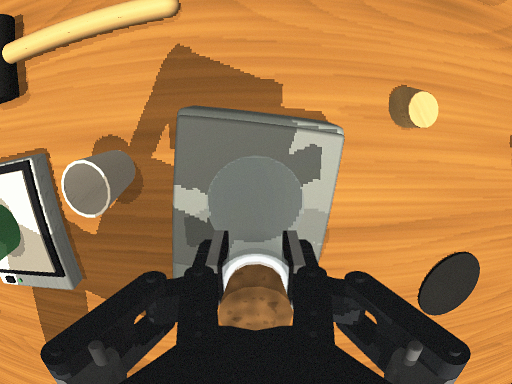

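The fingers hold the neck at a gap of 0.337, about 29 mm, with 35 N. The lip shows at (255,265), and the base circle on the plate is centred at about (255,199). I lift and carry it to the mat.

Request:
apply_moves([
  [0,0,-0.005,0,0,0,1],
  [0,0,-0.015,0,0,0,1],
  [0,0,-0.025,0,0,0,1],
  [0,0,-0.02,0,0,0,1],
  [-0.006,0.012,-0.005,0,0,0,1],
  [-0.014,0.025,0,0,0,0,1],
  [-0.018,0.03,0,0,0,0,1],
  [-0.018,0.03,0,0,0,0,1],
])

```text
t: 5.0
tcp_pos: [0.5752, -0.2473, 0.2171]
tool_rot: [1.0, -0.001, -0.001, -0.0]
force: [1.3, 0.0, -2.5]
finger_gap: 0.342
gripper_force: 34.7
```

Request:
apply_moves([
  [-0.018,0.03,0,0,0,0,1],
  [-0.018,0.03,0,0,0,0,1],
  [-0.018,0.03,0,0,0,0,1],
  [-0.018,0.03,0,0,0,0,1],
  [-0.018,0.03,0,0,0,0,1],
  [-0.01,0.02,0,0,0,0,1],
  [-0.005,0.01,0,0,0,0,1],
  [0,0,0,0,0,0,1],
])

```text
t: 6.0
tcp_pos: [0.4713, -0.4263, 0.2176]
tool_rot: [1.0, -0.001, -0.0, -0.0]
force: [0.5, 0.1, -2.3]
finger_gap: 0.342
gripper_force: 34.7
```

```bash
python3 look.py w3
python3 - <<'E'
from h import *
import json
s=json.load(open('pics/w3.json'));im=cv2.imread('pics/w3.png');g=cv2.cvtColor(im,6)
for st,c,_ in comps(g[:240]<70,300): print(st,c,plane("wrist",c,.006,s))
E
```

```text
6.0 [ 0.4713 -0.4263  0.2176] [[1.0, -0.002, -0.0], [-0.002, -1.0, 0.001], [-0.0, -0.001, -1.0]] [ 0.49463552  0.12328241 -2.32239361] [-0.91  0.56  1.42  0.    1.17  0.66]
[ 76   0  23 142 969] [86.53663571 66.40144479] [[ 0.60036222 -0.20667432  0.006     ]]
[ 347    0  165   78 6105] [426.31384111  34.57821458] [[ 0.64387515 -0.64890785  0.006     ]]
[ 215  115   89   64 3373] [259.90335013 141.93032908] [[ 0.49224541 -0.43111299  0.006     ]]
[  0 116  21  25 375] [ 10.632      127.81333333] [[ 0.53182665 -0.04948829  0.006     ]]
```

View pics/w3.png

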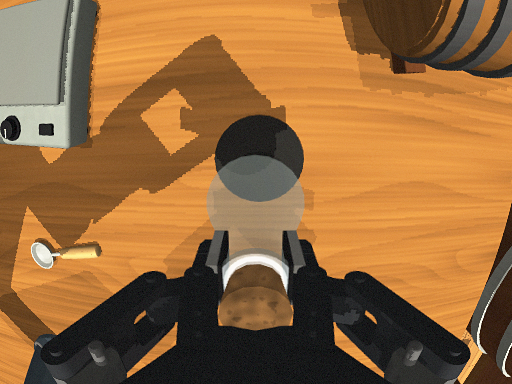

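The flask hangs upright with its base at about (256,200). The mat disc spans x 215–303 and y 115–200, so its centre is at about (259,158).

Run:
```python
from h import *
import json
s=json.load(open('pics/w3.json'))
print(plane("wrist",[(259,158),(215,157),(303,157),(259,115),(259,200)],.006,s).round(4),plane("wrist",(256,200),.1405,s))
```

```text
[[ 0.4724 -0.43    0.006 ]
 [ 0.474  -0.3763  0.006 ]
 [ 0.4739 -0.484   0.006 ]
 [ 0.5247 -0.43    0.006 ]
 [ 0.4181 -0.4302  0.006 ]] [[ 0.46786053 -0.42605899  0.1405    ]]
```

Mat centre is (0.472, -0.430) with a measured diameter of 107 mm (110 expected). I lower the flask.

Request:
apply_moves([
  [0.001,0.004,0.02,0,0,0,1],
  [0,0,0.03,0,0,0,1],
  [0,0,0.03,0,0,0,1],
  [0,0,0.025,0,0,0,1],
  [0,0,0.014,0,0,0,1],
  [0,0,0.008,0,0,0,1],
  [0,0,0.003,0,0,0,1],
  [0,0,0.002,0,0,0,1],
])

```text
t: 7.05
tcp_pos: [0.473, -0.4306, 0.0865]
tool_rot: [1.0, -0.001, 0.001, 0.001]
force: [-0.3, 0.3, -2.1]
finger_gap: 0.34
gripper_force: 34.7
```

Request:
apply_moves([
  [0,0,0.001,0,0,0,1],
  [0,0,0.001,0,0,0,1],
])

```text
t: 7.3
tcp_pos: [0.4727, -0.4304, 0.0845]
tool_rot: [1.0, -0.001, 0.0, 0.0]
force: [-0.6, 0.2, -2.1]
finger_gap: 0.339
gripper_force: 34.7
```

Request:
apply_moves([
  [0,0,0.001,0,0,0,1],
  [0,0,0.0005,0,0,0,1],
])

```text
t: 7.55
tcp_pos: [0.4725, -0.4303, 0.0831]
tool_rot: [1.0, -0.001, 0.0, 0.0]
force: [-0.4, 1.0, 4.6]
finger_gap: 0.34
gripper_force: 35.4
```

Contact shows as +4.6 N, so I release, rise, and move to above the bottle.

Request:
apply_moves([
  [0,0,0,0,0,0,0.2],
  [0,0,0,0,0,0,0],
  [0,0,0,0,0,0,-0.5],
  [0,0,0,0,0,0,-1],
  [0,0,-0.02,0,0,0,-1],
  [0,0,-0.05,0,0,0,-1],
  [0,0,-0.06,0,0,0,-1],
  [0,-0.02,-0.055,0,0,0,-1],
])

```text
t: 8.55
tcp_pos: [0.4726, -0.4113, 0.2695]
tool_rot: [1.0, -0.001, 0.001, 0.001]
force: [-0.1, 0.1, -0.7]
finger_gap: 0.998
gripper_force: 0.0
```

Request:
apply_moves([
  [0,-0.049,-0.03,0,0,0,-1],
  [0.002,-0.06,0,0,0,0,-1],
  [0.002,-0.06,0,0,0,0,-1],
  [0.002,-0.06,0,0,0,0,-1],
  [0.002,-0.06,0,0,0,0,-1],
  [0.002,-0.06,0,0,0,0,-1],
  [0.002,-0.06,0,0,0,0,-1],
  [0.002,-0.06,0,0,0,0,-1],
])

```text
t: 9.55
tcp_pos: [0.487, 0.0607, 0.2977]
tool_rot: [1.0, -0.001, 0.0, 0.0]
force: [1.0, -0.4, 0.2]
finger_gap: 0.998
gripper_force: 0.0
```

Request:
apply_moves([
  [0.002,-0.06,0,0,0,0,-1],
  [0,-0.06,0,0,0,0,-1],
  [0,-0.06,0,0,0,0,-1],
  [0,-0.06,0,0,0,0,-1],
  [0,-0.06,0,0,0,0,-1],
  [0,-0.05,0,0,0,0,-1],
  [0,-0.01,0,0,0,0,-1],
  [0,0,0,0,0,0,-1],
])

```text
t: 10.55
tcp_pos: [0.4891, 0.4188, 0.2969]
tool_rot: [1.0, -0.0, -0.0, 0.001]
force: [0.6, -0.8, 0.0]
finger_gap: 1.0
gripper_force: 0.0
```

```bash
python3 look.py w4
```

```text
10.55 [0.4891 0.4188 0.2969] [[1.0, -0.0, -0.001], [-0.0, -1.0, -0.001], [-0.001, 0.001, -1.0]] [ 0.62424118 -0.81758128  0.03560998] [ 0.54  0.49  1.3  -0.    1.35  2.11]
```

View pics/w4.png

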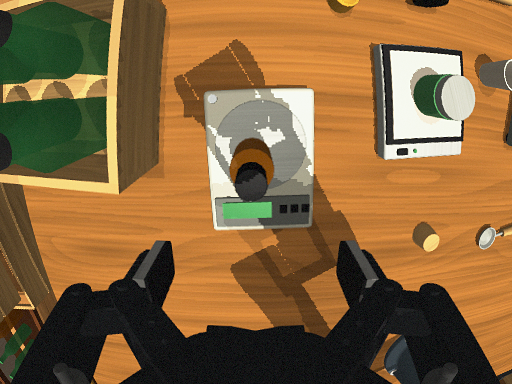

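The cap top is at (251,182), and the pan spans x 213–305 with its top at row 100, so it is centred at about (260,144). The light panel frame corners are at (381,45), (462,51), (463,138) and (385,142), and the jar lid is at (457,97).

Run:
```python
from h import *
import json
s=json.load(open('pics/w4.json'));T=lambda p:np.array(p)/3.+[75,150]
print("cap",tri(ray("top",T((50,271))),ray("wrist",(251,183),s)),plane("wrist",(251,183),.191,s))
print("pan",plane("wrist",[(260,144),(213,144),(305,143),(260,100)],.06,s).round(4).tolist(),tri(ray("top",T((108,264))),ray("wrist",(260,144),s)))
print("lid",tri(ray("top",T((356,181))),ray("wrist",(457,97),s)))
P=plane("wrist",[(207,90),(312,87),(314,229),(215,230)],.04,s);print("housing",P.round(4).tolist(),P.mean(0))
P=plane("wrist",[(381,45),(462,51),(463,138),(385,142)],.045,s);print("panel",P.round(4).tolist(),P.mean(0))
```

```text
cap (array([0.48950866, 0.42288716, 0.18593951]), np.float64(0.0008078346651315669)) [[0.49075859 0.4231034  0.191     ]]
pan [[0.5031, 0.413, 0.06], [0.5035, 0.4739, 0.06], [0.505, 0.3545, 0.06], [0.5598, 0.4132, 0.06]] (array([0.50060628, 0.41273834, 0.04491007]), np.float64(1.2879040634389565e-05))
lid (array([0.58236275, 0.16021646, 0.11026907]), np.float64(0.00023497933249846736))
housing [[0.574, 0.4833, 0.04], [0.5786, 0.3434, 0.04], [0.3719, 0.3304, 0.04], [0.3708, 0.4794, 0.04]] [0.47380492 0.40912291 0.04      ]
panel [[0.6451, 0.2463, 0.045], [0.6603, 0.1005, 0.045], [0.5221, 0.088, 0.045], [0.5075, 0.2339, 0.045]] [0.58374123 0.16718169 0.045     ]
```

The bottle axis is at (0.490, 0.423) and the pan at (0.502, 0.411), consistent with the housing. I grip the cap with TCP at about 0.154.

Request:
apply_moves([
  [0.001,-0.004,0.03,0,0,0,-1],
  [0,0,0.035,0,0,0,-1],
  [0,0,0.035,0,0,0,-1],
  [0,0,0.025,0,0,0,-1],
  [0,0,0.012,0,0,0,-1],
  [0,0,0.006,0,0,0,-1],
  [0,0,0,0,0,0,-0.2],
  [0,0,0,0,0,0,0],
])

```text
t: 11.6
tcp_pos: [0.4912, 0.4232, 0.1556]
tool_rot: [1.0, -0.001, 0.001, -0.001]
force: [0.2, -0.2, 0.1]
finger_gap: 0.603
gripper_force: 0.0
```

Request:
apply_moves([
  [0,0,0,0,0,0,0.5],
  [0,0,0,0,0,0,1],
  [0,0,0,0,0,0,1],
  [0,0,0,0,0,0,1],
  [0,0,0,0,0,0,1],
  [0,0,0,0,0,0,1],
])

```text
t: 12.35
tcp_pos: [0.491, 0.4231, 0.1554]
tool_rot: [1.0, -0.001, 0.001, -0.0]
force: [-1.4, -0.4, 5.7]
finger_gap: 0.345
gripper_force: 34.7
```

```bash
python3 look.py w5
```

```text
12.35 [0.491  0.4231 0.1554] [[1.0, -0.001, 0.001], [-0.001, -1.0, 0.001], [0.001, -0.001, -1.0]] [-1.43770474 -0.37530263  5.6688638 ] [ 0.54  0.64  1.44 -0.    1.05  2.11]
```

View pics/w5.png

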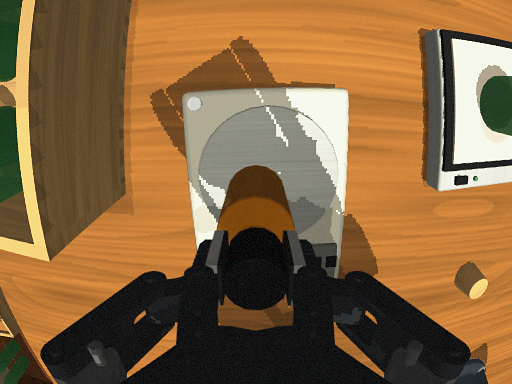

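The cap is held at a gap of 0.345, and the bottle is upright at about (257,200). I lift it and carry it over to the stirrer, high above the jar.

Request:
apply_moves([
  [0,0,-0.005,0,0,0,1],
  [0,0,-0.015,0,0,0,1],
  [0,0,-0.025,0,0,0,1],
  [0,0,-0.03,0,0,0,1],
  [0.002,0.008,-0.02,0,0,0,1],
  [0.005,0.02,-0.01,0,0,0,1],
  [0.008,0.035,0,0,0,0,1],
  [0.01,0.042,0,0,0,0,1],
])

```text
t: 13.4
tcp_pos: [0.5151, 0.3156, 0.2589]
tool_rot: [1.0, -0.0, -0.001, 0.001]
force: [0.8, 0.7, -1.1]
finger_gap: 0.339
gripper_force: 34.8
```

Request:
apply_moves([
  [0.01,0.042,0,0,0,0,1],
  [0.01,0.042,0,0,0,0,1],
  [0.01,0.042,0,0,0,0,1],
  [0.01,0.042,0,0,0,0,1],
  [0.01,0.042,0,0,0,0,1],
  [0.01,0.042,0,0,0,0,1],
  [0.01,0.042,0,0,0,0,1],
  [0.01,0.042,0,0,0,0,1],
])

```text
t: 14.4
tcp_pos: [0.5939, -0.0209, 0.2587]
tool_rot: [1.0, -0.001, -0.001, -0.0]
force: [1.2, 0.1, -2.2]
finger_gap: 0.34
gripper_force: 34.8
```

Request:
apply_moves([
  [0.01,0.042,0,0,0,0,1],
  [0.01,0.04,0,0,0,0,1],
  [0.005,0.03,0,0,0,0,1],
  [0.004,0.013,0,0,0,0,1],
  [0.0005,0.004,0,0,0,0,1],
  [0,0,0,0,0,0,1],
])

```text
t: 15.15
tcp_pos: [0.6238, -0.1465, 0.2592]
tool_rot: [1.0, -0.0, -0.001, -0.0]
force: [-0.2, 0.2, -2.1]
finger_gap: 0.344
gripper_force: 34.8
```

```bash
python3 look.py w6
```

```text
15.15 [ 0.6238 -0.1465  0.2592] [[1.0, -0.001, -0.001], [-0.001, -1.0, 0.001], [-0.001, -0.001, -1.0]] [-0.17571916  0.24569104 -2.06567065] [-0.41  0.52  1.36  0.    1.26  1.17]
```

View pics/w6.png

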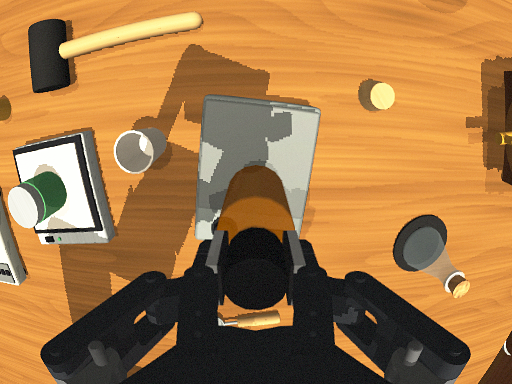

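The bottle hangs over the stirrer. The housing's far corners are at (205,96) and (320,108), and the flask stands on the mat at (420,243). I work out the stirrer centre from its far edge in three views.

Run:
```python
from h import *
import json
for n,a,b in(("w1",(208,100),(311,110)),("w2",(178,109),(344,130)),("w6",(205,96),(320,108))):
    s=json.load(open(f'pics/{n}.json'))
    for z in(.056,.072):
        P=plane("wrist",[a,b],z,s)[:,:2];e=P[0]-P[1];L=np.linalg.norm(e);e/=L;nx=np.array([e[1],-e[0]])
        print(n,z,L.round(4),"yaw",np.arctan2(nx[1],nx[0]).round(3),P.mean(0)-nx*(.07 if z==.056 else .065))
```

```text
w1 0.056 0.1342 yaw -0.096 [ 0.62539673 -0.14872054]
w1 0.072 0.1286 yaw -0.096 [ 0.63091817 -0.1489463 ]
w2 0.056 0.1353 yaw -0.125 [ 0.62375219 -0.14586095]
w2 0.072 0.1261 yaw -0.125 [ 0.62992712 -0.14609211]
w6 0.056 0.1342 yaw -0.101 [ 0.62436179 -0.14749125]
w6 0.072 0.128 yaw -0.101 [ 0.62969289 -0.14759029]
```

The stirrer centre is about (0.627, -0.1475), within 3 mm whichever edge it is. I correct and lower.

Request:
apply_moves([
  [0.003,0.001,0.015,0,0,0,1],
  [0,0,0.025,0,0,0,1],
  [0,0,0.025,0,0,0,1],
  [0,0,0.013,0,0,0,1],
  [0,0,0.006,0,0,0,1],
  [0,0,0.003,0,0,0,1],
  [0,0,0.002,0,0,0,1],
  [0,0,0.001,0,0,0,1],
])

```text
t: 16.2
tcp_pos: [0.6277, -0.1485, 0.17]
tool_rot: [1.0, -0.001, 0.001, 0.0]
force: [0.6, 0.4, -1.6]
finger_gap: 0.342
gripper_force: 34.8
```

Request:
apply_moves([
  [0,0,0.001,0,0,0,1],
  [0,0,0,0,0,0,1],
])

```text
t: 16.45
tcp_pos: [0.6274, -0.1483, 0.1686]
tool_rot: [1.0, -0.001, 0.0, 0.0]
force: [-0.4, -0.6, -1.9]
finger_gap: 0.344
gripper_force: 34.8
```

Request:
apply_moves([
  [0,0,0.001,0,0,0,1],
  [0,0,0.0005,0,0,0,1],
  [0,0,0,0,0,0,1],
])

```text
t: 16.82
tcp_pos: [0.6276, -0.1484, 0.1674]
tool_rot: [1.0, -0.001, 0.0, 0.0]
force: [-1.0, -0.0, 1.5]
finger_gap: 0.342
gripper_force: 35.1
```

Contact shows as +1.5 N, so I release, rise, and go above the jar.

Request:
apply_moves([
  [0,0,0,0,0,0,0.2],
  [0,0,0,0,0,0,0],
  [0,0,0,0,0,0,-0.5],
  [0,0,0,0,0,0,-1],
  [0,0,-0.02,0,0,0,-1],
  [0,0,-0.04,0,0,0,-1],
  [0,0,-0.05,0,0,0,-1],
  [-0.005,-0.03,-0.025,0,0,0,-1],
])

```text
t: 17.82
tcp_pos: [0.624, -0.1203, 0.3052]
tool_rot: [1.0, -0.002, 0.003, 0.001]
force: [0.5, 0.6, -0.1]
finger_gap: 1.001
gripper_force: 0.0
```

Request:
apply_moves([
  [-0.008,-0.055,0,0,0,0,-1],
  [-0.008,-0.055,0,0,0,0,-1],
  [-0.008,-0.055,0,0,0,0,-1],
  [-0.008,-0.055,0,0,0,0,-1],
  [-0.006,-0.045,0,0,0,0,-1],
  [-0.002,-0.013,0,0,0,0,-1],
  [0,0,0,0,0,0,-1],
  [0,0,0,0,0,0,-1],
])

```text
t: 18.82
tcp_pos: [0.5831, 0.1584, 0.3018]
tool_rot: [1.0, -0.001, 0.0, 0.0]
force: [0.2, -0.4, 0.1]
finger_gap: 0.999
gripper_force: 0.0
```

```bash
python3 look.py w7
```

```text
18.825 [0.5831 0.1584 0.3018] [[1.0, -0.003, 0.0], [-0.003, -1.0, -0.001], [0.0, 0.001, -1.0]] [ 0.16901217 -0.38752365  0.09094752] [ 0.08  0.43  1.4  -0.    1.31  1.65]
```

View pics/w7.png

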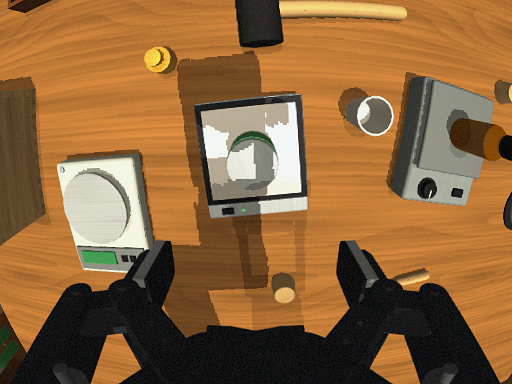

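The jar lid is at (252,163), with panel frame corners at (195,105), (301,95), (306,196) and (208,203). The pan is centred at (97,205), and the bottle stands on the stirrer.

Run:
```python
from h import *
import json
s=json.load(open('pics/w7.json'));s4=json.load(open('pics/w4.json'));T=lambda p:np.array(p)/3.+[75,150]
print("lid",tri(ray("top",T((356,181))),ray("wrist",(252,163),s)),plane("wrist",(252,163),.118,s))
P=plane("wrist",[(195,105),(301,95),(306,196),(208,203)],.045,s);print("panel",P.round(4).tolist(),P.mean(0))
print("pan",plane("wrist",(97,205),.06,s),tri(ray("wrist",(260,144),s4),ray("wrist",(97,205),s)))
for a,b in(((195,105),(381,45)),((301,95),(462,51)),((306,196),(463,138))): print(tri(ray("wrist",a,s),ray("wrist",b,s4)))
```

```text
lid (array([0.58224801, 0.16162417, 0.1068776 ]), np.float64(0.0021321705730238606)) [[0.58451537 0.16252622 0.118     ]]
panel [[0.6486, 0.2395, 0.045], [0.6612, 0.0977, 0.045], [0.5189, 0.0859, 0.045], [0.5086, 0.2274, 0.045]] [0.58431852 0.16261169 0.045     ]
pan [[0.50923231 0.40187673 0.06      ]] (array([0.50109727, 0.41302486, 0.04199278]), np.float64(0.002063146125576778))
(array([0.64777772, 0.24159014, 0.03382434]), np.float64(0.001085066039320134))
(array([0.6612243 , 0.09703372, 0.04074855]), np.float64(9.950662018621505e-05))
(array([0.52047966, 0.08647986, 0.04453224]), np.float64(0.0034643312145121543))
```

The jar is at (0.583, 0.162) and the panel centre at (0.584, 0.162). The contact heights so far, which differ by 12 mm between scale and stirrer and 66 mm between stirrer and mat, confirm the stated plate heights. I descend and grip the jar body.

Request:
apply_moves([
  [0,-0.0035,0.03,0,0,0,-1],
  [0,0,0.045,0,0,0,-1],
  [0,0,0.045,0,0,0,-1],
  [0,0,0.045,0,0,0,-1],
  [0,0,0.03,0,0,0,-1],
  [0,0,0.025,0,0,0,-1],
  [0,0,0.014,0,0,0,-1],
  [0,0,0,0,0,0,-0.8],
])

```text
t: 19.88
tcp_pos: [0.5825, 0.1623, 0.0671]
tool_rot: [1.0, -0.001, -0.001, 0.0]
force: [0.6, 0.4, 0.0]
finger_gap: 0.903
gripper_force: 0.0
```

Request:
apply_moves([
  [0,0,0,0,0,0,-0.6],
  [0,0,0,0,0,0,-0.4],
  [0,0,0,0,0,0,0],
  [0,0,0,0,0,0,1],
  [0,0,0,0,0,0,1],
  [0,0,0,0,0,0,1],
  [0,0,0,0,0,0,1],
], force=40)

```text
t: 20.75
tcp_pos: [0.5839, 0.1631, 0.0696]
tool_rot: [1.0, -0.0, 0.002, 0.0]
force: [-0.2, -1.2, 5.8]
finger_gap: 0.717
gripper_force: 44.4
```

The jar is held at a gap of 0.717, about 61 mm. I lift it and carry it to the scale.

Request:
apply_moves([
  [0,0,-0.005,0,0,0,1],
  [0,0,-0.015,0,0,0,1],
  [0,0,-0.025,0,0,0,1],
  [0,0,-0.03,0,0,0,1],
  [0,0,-0.015,0,0,0,1],
  [-0.004,-0.012,-0.005,0,0,0,1],
  [-0.008,-0.025,0,0,0,0,1],
  [-0.01,-0.03,0,0,0,0,1],
])

```text
t: 21.75
tcp_pos: [0.5596, 0.2311, 0.1619]
tool_rot: [1.0, -0.001, -0.001, 0.0]
force: [-0.3, -0.2, -2.3]
finger_gap: 0.714
gripper_force: 44.0
```

Request:
apply_moves([
  [-0.01,-0.03,0,0,0,0,1],
  [-0.01,-0.03,0,0,0,0,1],
  [-0.01,-0.03,0,0,0,0,1],
  [-0.01,-0.03,0,0,0,0,1],
  [-0.01,-0.03,0,0,0,0,1],
  [-0.006,-0.02,0,0,0,0,1],
  [-0.004,-0.01,0,0,0,0,1],
  [0,0,0,0,0,0,1],
])

```text
t: 22.75
tcp_pos: [0.5006, 0.4105, 0.1625]
tool_rot: [1.0, -0.0, -0.0, 0.0]
force: [-0.8, -0.3, -1.5]
finger_gap: 0.713
gripper_force: 44.0
```

```bash
python3 look.py w8
```

```text
22.75 [0.5006 0.4105 0.1625] [[1.0, -0.0, -0.001], [-0.0, -1.0, -0.001], [-0.001, 0.001, -1.0]] [-0.82886461 -0.34708243 -1.49375495] [ 0.51  0.64  1.44 -0.    1.07  2.09]
```

View pics/w8.png

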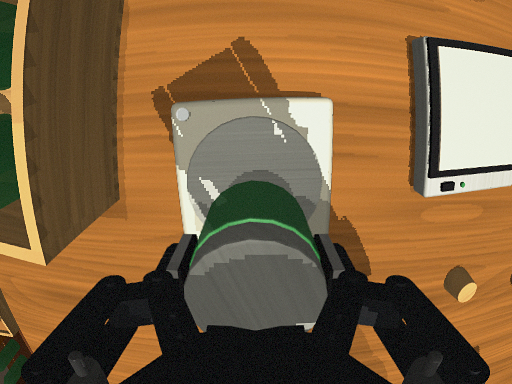

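The jar hangs upright over the scale. The pan's rim is at left (187,183), right (324,181) and top (256,116), and the jar's far bottom edge is at (257,181).

Run:
```python
from h import *
import json
from scipy.optimize import least_squares
s=json.load(open('pics/w8.json'))
P=plane("wrist",[(187,183),(324,181),(256,116),(200,146),(311,145)],.06,s)[:,:2]
r=least_squares(lambda c:np.linalg.norm(P-c,axis=1)-.06,[.5,.41]);print("pan",r.x,r.fun.round(4))
print("jar axis",plane("wrist",(257,181),.138,s)-[.031,0,0])
```

```text
pan [0.49980026 0.41080676] [ 0.0003  0.      0.0008 -0.0008 -0.0005]
jar axis [[0.49741221 0.41027093 0.138     ]]
```

The pan is at (0.500, 0.411) with residuals under 1 mm, and the jar is within 3 mm of it. I lower.

Request:
apply_moves([
  [0.001,0,0.015,0,0,0,1],
  [0,0,0.025,0,0,0,1],
  [0,0,0.018,0,0,0,1],
  [0,0,0.008,0,0,0,1],
  [0,0,0.004,0,0,0,1],
  [0,0,0.002,0,0,0,1],
  [0,0,0.001,0,0,0,1],
  [0,0,0,0,0,0,1],
])

```text
t: 23.8
tcp_pos: [0.5023, 0.4106, 0.0904]
tool_rot: [1.0, -0.001, 0.0, -0.0]
force: [-0.2, -0.1, -3.1]
finger_gap: 0.711
gripper_force: 44.0
```

Request:
apply_moves([
  [0,0,0.001,0,0,0,1],
  [0,0,0.001,0,0,0,1],
  [0,0,0,0,0,0,1],
])

```text
t: 24.18
tcp_pos: [0.502, 0.4103, 0.0878]
tool_rot: [1.0, -0.001, -0.0, 0.0]
force: [0.7, 0.6, -2.6]
finger_gap: 0.715
gripper_force: 44.0
```

Request:
apply_moves([
  [0,0,0.001,0,0,0,1],
  [0,0,0.001,0,0,0,1],
  [0,0,0.0005,0,0,0,1],
  [0,0,0,0,0,0,1],
])

```text
t: 24.68
tcp_pos: [0.502, 0.4103, 0.0853]
tool_rot: [1.0, -0.001, -0.0, 0.0]
force: [0.3, 0.3, -1.9]
finger_gap: 0.714
gripper_force: 44.0
```

Request:
apply_moves([
  [0,0,0.001,0,0,0,1],
  [0,0,0.001,0,0,0,1],
  [0,0,0,0,0,0,1],
])

```text
t: 25.05
tcp_pos: [0.5021, 0.4104, 0.0846]
tool_rot: [1.0, -0.001, 0.0, -0.0]
force: [-2.3, -0.9, 5.4]
finger_gap: 0.715
gripper_force: 44.6
```

Contact shows as +5.4 N, so I release, rise, and return to the flask on the mat.

Request:
apply_moves([
  [0,0,0,0,0,0,-0.5],
  [0,0,0,0,0,0,-0.8],
  [0,0,0,0,0,0,-1],
  [0,0,0,0,0,0,-1],
  [0,0,-0.02,0,0,0,-1],
  [0,0,-0.04,0,0,0,-1],
  [0,0,-0.06,0,0,0,-1],
  [0,0.01,-0.06,0,0,0,-1],
])

```text
t: 26.05
tcp_pos: [0.502, 0.4007, 0.2665]
tool_rot: [1.0, -0.0, 0.001, -0.0]
force: [1.7, 0.6, 0.0]
finger_gap: 0.998
gripper_force: 0.0
```

```bash
python3 look.py w9
python3 - <<'E'
from h import *
import json
s=json.load(open('pics/w9.json'));g=cv2.cvtColor(cv2.imread('pics/w9.png'),cv2.COLOR_BGR2HSV)
for st,c,_ in comps(cv2.inRange(g[:240,150:350],(45,80,30),(85,255,200))>0,60):print("green",st,c+[150,0])
E
```

```text
26.05 [0.502  0.4007 0.2665] [[1.0, -0.0, 0.001], [-0.0, -1.0, 0.001], [0.001, -0.001, -1.0]] [1.71808349 0.64768252 0.01583284] [0.5  0.52 1.35 0.   1.28 2.07]
green [ 70 137  55  29 379] [248.8469657  145.74406332]
green [ 57 219  54  18 860] [233.79069767 227.4744186 ]
```

Request:
apply_moves([
  [-0.001,0.04,-0.03,0,0,0,-1],
  [-0.002,0.06,0,0,0,0,-1],
  [-0.002,0.06,0,0,0,0,-1],
  [-0.002,0.06,0,0,0,0,-1],
  [-0.002,0.06,0,0,0,0,-1],
  [-0.002,0.06,0,0,0,0,-1],
  [-0.002,0.06,0,0,0,0,-1],
  [-0.002,0.06,0,0,0,0,-1],
])

```text
t: 27.1
tcp_pos: [0.4864, -0.0615, 0.2948]
tool_rot: [1.0, -0.001, 0.001, 0.0]
force: [0.3, -0.1, 0.3]
finger_gap: 1.001
gripper_force: 0.0
```

Request:
apply_moves([
  [-0.002,0.06,0,0,0,0,-1],
  [-0.002,0.06,0,0,0,0,-1],
  [-0.002,0.06,0,0,0,0,-1],
  [-0.002,0.06,0,0,0,0,-1],
  [-0.002,0.06,0,0,0,0,-1],
  [-0.002,0.06,0.02,0,0,0,-1],
  [-0.002,0.01,0.05,0,0,0,-1],
  [0,0,0,0,0,0,-1],
])

```text
t: 28.1
tcp_pos: [0.4697, -0.4276, 0.2204]
tool_rot: [1.0, -0.002, -0.003, -0.004]
force: [-0.3, 1.0, 0.5]
finger_gap: 0.998
gripper_force: 0.0
```

```bash
python3 look.py w10
```

```text
28.1 [ 0.4697 -0.4276  0.2204] [[1.0, -0.003, -0.005], [-0.003, -1.0, 0.007], [-0.006, -0.007, -1.0]] [-0.26550182  0.97021046  0.50481007] [-0.91  0.56  1.41  0.    1.18  0.66]
```

View pics/w10.png

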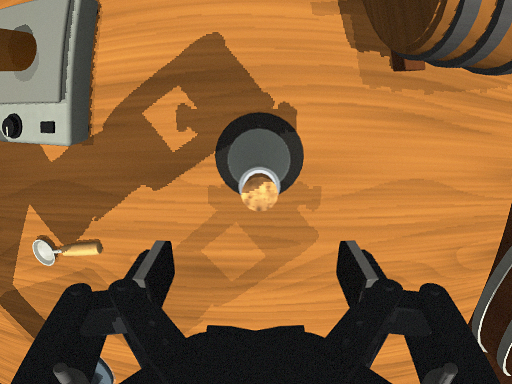

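The flask stands on the mat with its stopper at (259,192), where I released it at (0.4725, -0.430). I descend to the same grip height and carry it to the light plate.

Request:
apply_moves([
  [0.0025,0.0025,0.03,0,0,0,-1],
  [0,0,0.035,0,0,0,-1],
  [0,0,0.035,0,0,0,-1],
  [0,0,0.022,0,0,0,-1],
  [0,0,0.01,0,0,0,-1],
  [0,0,0.004,0,0,0,-1],
  [0,0,0,0,0,0,-0.2],
  [0,0,0,0,0,0,0],
], force=35)

```text
t: 29.15
tcp_pos: [0.4751, -0.4319, 0.0889]
tool_rot: [1.0, -0.001, 0.001, 0.001]
force: [0.0, -0.1, 0.7]
finger_gap: 0.602
gripper_force: 0.0
```

Request:
apply_moves([
  [0,0,0,0,0,0,0.5],
  [0,0,0,0,0,0,1],
  [0,0,0,0,0,0,1],
  [0,0,0,0,0,0,1],
  [0,0,0,0,0,0,1],
  [0,0,0,0,0,0,1],
])

```text
t: 29.9
tcp_pos: [0.4748, -0.4314, 0.0883]
tool_rot: [1.0, -0.001, 0.0, 0.0]
force: [0.0, 2.7, 5.5]
finger_gap: 0.341
gripper_force: 34.6
```

The grip is 5 mm higher than planned and near the lip, so I regrip lower.

Request:
apply_moves([
  [0,0,0,0,0,0,0.1],
  [0,0,0,0,0,0,0],
  [-0.001,0,0.003,0,0,0,0],
  [0,0,0.0025,0,0,0,0],
  [0,0,0,0,0,0,0.5],
  [0,0,0,0,0,0,1],
  [0,0,0,0,0,0,1],
  [0,0,0,0,0,0,1],
])

```text
t: 30.9
tcp_pos: [0.4735, -0.4313, 0.082]
tool_rot: [1.0, -0.001, -0.0, -0.0]
force: [0.2, -1.0, -2.0]
finger_gap: 0.345
gripper_force: 33.9
```

Request:
apply_moves([
  [0,0,0,0,0,0,1],
  [0,0,0,0,0,0,1],
])

```text
t: 31.15
tcp_pos: [0.4735, -0.4314, 0.0822]
tool_rot: [1.0, -0.001, -0.0, 0.0]
force: [-0.8, -0.3, -2.0]
finger_gap: 0.339
gripper_force: 33.9
```

Request:
apply_moves([
  [0,0,-0.005,0,0,0,1],
  [0,0,-0.015,0,0,0,1],
  [0,0,-0.03,0,0,0,1],
  [0,0,-0.035,0,0,0,1],
  [0,0,-0.035,0,0,0,1],
  [0,-0.01,-0.02,0,0,0,1],
  [0,-0.025,-0.01,0,0,0,1],
  [0,-0.04,0,0,0,0,1],
])

```text
t: 32.15
tcp_pos: [0.4734, -0.3547, 0.2325]
tool_rot: [1.0, -0.001, 0.0, -0.0]
force: [0.3, 0.2, -2.4]
finger_gap: 0.342
gripper_force: 34.2
```

Request:
apply_moves([
  [0.005,-0.042,0,0,0,0,1],
  [0.005,-0.042,0,0,0,0,1],
  [0.005,-0.042,0,0,0,0,1],
  [0.005,-0.042,0,0,0,0,1],
  [0.008,-0.042,0,0,0,0,1],
  [0.012,-0.042,0,0,0,0,1],
  [0.012,-0.042,0,0,0,0,1],
  [0.012,-0.042,0,0,0,0,1],
])

```text
t: 33.15
tcp_pos: [0.536, -0.0173, 0.2313]
tool_rot: [1.0, -0.0, -0.002, -0.001]
force: [-0.1, 0.2, -1.2]
finger_gap: 0.338
gripper_force: 34.2
```

Request:
apply_moves([
  [0.012,-0.042,0,0,0,0,1],
  [0.012,-0.042,0,0,0,0,1],
  [0.012,-0.042,0,0,0,0,1],
  [0.008,-0.03,0,0,0,0,1],
  [0.003,-0.018,0,0,0,0,1],
  [0.001,-0.008,0,0,0,0,1],
  [0,0,0,0,0,0,1],
  [0,0,0,0,0,0,1],
])

```text
t: 34.15
tcp_pos: [0.586, 0.1605, 0.2321]
tool_rot: [1.0, -0.001, -0.0, 0.0]
force: [1.1, 0.1, -2.4]
finger_gap: 0.342
gripper_force: 34.2
```

```bash
python3 look.py w11
python3 - <<'E'
from h import *
import json
s=json.load(open('pics/w11.json'));g=cv2.cvtColor(cv2.imread('pics/w11.png'),6)
c=calibration('wrist');M=c['mount'];R=Ro.from_quat(s['tool_rot']).as_matrix()
def pix(X):
    p=M[:3,:3].T@(R.T@(np.array(X)-s['tcp_pos'])-M[:3,3]);th=np.arctan2(np.hypot(*p[:2]),p[2]);return c['camera_matrix'][:2,2]+c['camera_matrix'][0,0]*th*p[:2]/np.hypot(*p[:2])
for X in([.6486,.2395,.045],[.6612,.0977,.045]):print(pix(X))
E
```

```text
34.15 [0.586  0.1605 0.2321] [[1.0, -0.002, -0.001], [-0.002, -1.0, -0.001], [-0.001, 0.001, -1.0]] [ 1.0966688   0.12572214 -2.3616008 ] [ 0.08  0.5   1.48 -0.    1.16  1.66]
[184.80386874 109.75124504]
[312.44039419  97.75289366]
```

View pics/w11.png

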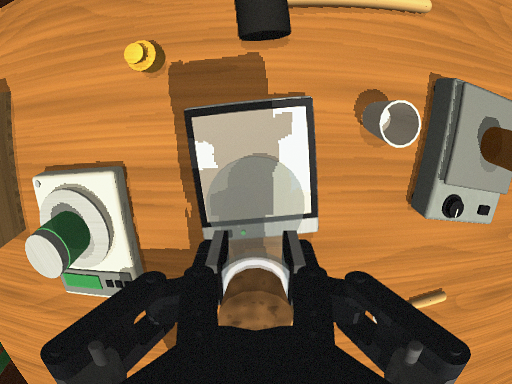

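The flask hangs over the light plate. The frame corners at (186,109) and (312,97) match the predicted pixels, and the jar stands on the pan. I lower the flask.

Request:
apply_moves([
  [0.0005,-0.0015,0.02,0,0,0,1],
  [0,0,0.03,0,0,0,1],
  [0,0,0.025,0,0,0,1],
  [0,0,0.015,0,0,0,1],
  [0,0,0.008,0,0,0,1],
  [0,0,0.004,0,0,0,1],
  [0,0,0.002,0,0,0,1],
  [0,0,0.001,0,0,0,1],
])

```text
t: 35.2
tcp_pos: [0.5872, 0.1631, 0.1277]
tool_rot: [1.0, -0.001, 0.001, -0.0]
force: [0.1, 0.6, -2.6]
finger_gap: 0.347
gripper_force: 34.2
```

Request:
apply_moves([
  [0,0,0.001,0,0,0,1],
  [0,0,0.001,0,0,0,1],
  [0,0,0,0,0,0,1],
])

```text
t: 35.58
tcp_pos: [0.5867, 0.163, 0.1252]
tool_rot: [1.0, -0.001, -0.0, -0.0]
force: [-0.1, -0.3, -2.2]
finger_gap: 0.344
gripper_force: 34.2
```

Request:
apply_moves([
  [0,0,0.001,0,0,0,1],
  [0,0,0.001,0,0,0,1],
  [0,0,0.001,0,0,0,1],
  [0,0,0,0,0,0,1],
])

```text
t: 36.08
tcp_pos: [0.5867, 0.163, 0.122]
tool_rot: [1.0, -0.001, -0.0, 0.0]
force: [0.5, -0.1, -1.4]
finger_gap: 0.338
gripper_force: 34.2
```

Request:
apply_moves([
  [0,0,0.001,0,0,0,1],
  [0,0,0.0005,0,0,0,1],
  [0,0,0,0,0,0,1],
])

```text
t: 36.45
tcp_pos: [0.5868, 0.163, 0.1206]
tool_rot: [1.0, -0.001, -0.0, -0.0]
force: [-0.0, 1.0, -1.3]
finger_gap: 0.344
gripper_force: 34.2
```

Request:
apply_moves([
  [0,0,0.001,0,0,0,1],
  [0,0,0,0,0,0,1],
])

```text
t: 36.7
tcp_pos: [0.5869, 0.163, 0.1205]
tool_rot: [1.0, -0.001, 0.0, 0.0]
force: [-1.1, 0.9, 5.4]
finger_gap: 0.343
gripper_force: 35.1
```

Contact shows as +5.4 N. I release, rise well clear, and swing aside so the top camera can see.

Request:
apply_moves([
  [0,0,0,0,0,0,0.2],
  [0,0,0,0,0,0,0],
  [0,0,0,0,0,0,-0.5],
  [0,0,0,0,0,0,-1],
  [0,0,-0.02,0,0,0,-1],
  [0,0,-0.05,0,0,0,-1],
  [0,0,-0.06,0,0,0,-1],
  [0,0,-0.05,0,0,0,-1],
])

```text
t: 37.7
tcp_pos: [0.587, 0.163, 0.302]
tool_rot: [1.0, -0.001, 0.001, -0.0]
force: [0.1, 0.2, 0.0]
finger_gap: 0.997
gripper_force: 0.0
```

Request:
apply_moves([
  [-0.03,0.04,-0.02,0,0,0,-1],
  [-0.03,0.05,0,0,0,0,-1],
  [-0.03,0.05,0,0,0,0,-1],
  [-0.03,0.05,0,0,0,0,-1],
  [0,0.06,0,0,0,0,-1],
  [0,0.06,0,0,0,0,-1],
  [0,0.06,0,0,0,0,-1],
  [0,0.06,0,0,0,0,-1],
])

```text
t: 38.7
tcp_pos: [0.466, -0.2688, 0.3198]
tool_rot: [1.0, -0.001, 0.0, 0.0]
force: [0.9, -0.8, -0.5]
finger_gap: 0.998
gripper_force: 0.0
```

Request:
apply_moves([
  [0,0.06,0,0,0,0,-1],
  [0,0.03,0,0,0,0,-1],
  [0,0,0,0,0,0,-1],
  [0,0,0,0,0,0,-1],
])

```text
t: 39.2
tcp_pos: [0.4659, -0.3558, 0.3193]
tool_rot: [1.0, -0.001, -0.0, -0.001]
force: [0.0, 1.1, -0.9]
finger_gap: 1.003
gripper_force: 0.0
```

Run:
```python
from h import *
t=snapshot("top")[:,:,::-1]
cv2.imwrite('pics/tope.png',cv2.resize(t[150:290,75:335],None,fx=3,fy=3,interpolation=2))
print(sense()['t'],sense()['tcp_pos'])
```

```text
39.25 [ 0.46601779 -0.35535223  0.31952142]
```

View pics/tope.png

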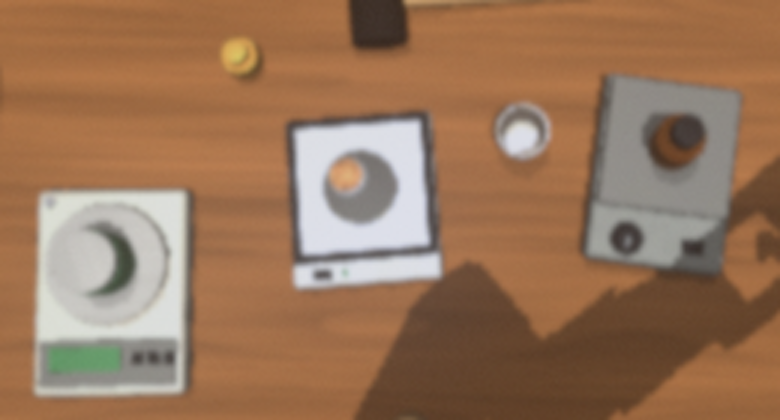

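All three stand upright: the cap is at (688,131), the stopper at (345,175) with its base circle at (361,187), and the lid at (86,262). The bystanders are unmoved. I check the offsets by number.

Run:
```python
from h import *
T=lambda p:np.array(p)/3.+[75,150]
for n,p,z,c in(("bottle",(688,131),.203,(.627,-.1465)),("flask",(345,175),.175,(.584,.1615)),("flaskbase",(361,187),.047,(.584,.1615)),("jar",(86,262),.133,(.501,.411))):
    q=plane("top",T(p),z)[0,:2];print(n,q.round(4),(q-c).round(4))
```

```text
bottle [ 0.6241 -0.1475] [-0.0029 -0.001 ]
flask [0.5816 0.1632] [-0.0024  0.0017]
flaskbase [0.5821 0.1621] [-0.0019  0.0006]
jar [0.4998 0.4074] [-0.0012 -0.0036]
```

All are within 4 mm of their centres, so I hand in.

```bash
python3 -c "
from station import *
print(sign_off())"
```

```text
the job is handed in; nothing more can be done
None
```

The job is handed in: the bottle stands on the stirrer, the flask on the light plate and the jar on the scale, all upright and within about 4 mm of the middle by the top camera, after about 39 s of robot time, with no verdict returned at sign-off.

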